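# Pin a swing-out spice tray to its hinge bracket

### The arm

A 6-joint arm with a two-finger parallel gripper is mounted at the origin on the work surface. World frame = base frame: x ahead of the robot, y to its left, z up, the work surface at z = 0. Lengths are in m, angles in rad, forces in N, time in s.
With the tool pointing down it reaches from about 0.3 to 0.775 m from the base axis. Payload 14.6 kg.
Tool frame: the origin (TCP) lies on the centre line of the jaws, within the pads' length; the fingertips stand 19 mm ahead of it and the grasp point (between the pads) is the TCP; z points along the fingers, x is the direction in which the jaws open and shut, and the axes are right-handed (so a half turn about z gives the same grasp; the last joint's range is limited). The gripper opens to 94 mm and grips with 3 to 60 N. Pads are 16 mm wide; open, the fingers measure 119 mm over their backs; the gripper's body (75 mm by 177 mm) begins 78 mm behind the grasp point.
Start: joints at [1.227, 0.3, 1.521, -0, 1.321, -0.067], TCP at [0.15, 0.529, 0.224] pointing down, gripper open.
Joint ranges: [-3.03, 3.03], [-0.79, 2.21], [0.23, 2.52], [-1.04, 4.18], [0, 3.07], [-2.55, 2.55]. Speed limits (rad/s): [2.22, 2.22, 2.57, 3.14, 3.14, 3.14].

### API

Orientations are given as [roll, pitch, yaw] about the fixed x, y, z axes, in that order (R = Rz(yaw) Ry(pitch) Rx(roll)).
In Python, from station import ctrl, imaging gives the robot as it stands.
- The arm moves only by the shell command python3 -m handwheel 'ROWS' [OPENING] [FORCE]. ROWS is JSON, a list that holds one entry, the list of rows, each a list of 4 numbers: the shift along the tool's x, y, z in m, then the turn about the tool's z in rad. A call has 1 to 10 rows; each row shifts and turns the pose as measured when the row begins, along the tool's axes as they then stand; what a row does not reach is not made up. A row lasts 1/10 s, in which the tool goes at most 50 mm and 8.59 degrees, less where a joint would pass 70% of its speed; a pose out of reach is approached as far as the arm can. A call is refused whole if a number of a shift passes 0.05 or a number of a turn 0.15, either way. A call with a gripper value outside its range is refused whole. OPENING is the finger opening in m, from 0 to 0.094, set as the call begins (- or left out, the last holds). The fingers move at their own pace and stop on an object; FORCE is the grip in N (left out, the last holds). Time passes only in rows, so rows that do not move let the fingers close. It gives the time, the measured TCP pose, the force and the opening at its end, in the units of the state.
- ctrl.get_obs(): the state, without advancing time (a new reading comes with each control period).
- imaging.camera(name): name is "scene" or "top"; returns the picture (400x640x3 uint8, red, green, blue); there is no depth.
- imaging.camera_model(name): a dict with "camera_matrix" (3x3 intrinsics, pixels), "position" and "attitude" of the camera in the world. Camera axes: x right, y up, looking along -z (the intrinsics and any distortion apply to the point x, -y, -z); pixel columns grow to the right and rows downward; lengths in m; the calibration is good to about 2 mm. A picture is of the moment at which its call begins. camera_model takes no time and is no camera call.
- ctrl.hand_in(): hands the job in, once; it reports no verdict.
The state is a dict: "time_s": time; "qpos": joint angles; "joint_vel": joint speeds; "tau": joint torques, N m; "ee_pos": TCP position; "eef_rot": TCP orientation; "force": force on the tool from outside, world axes, zero at the start; "moment": the same for the moment, N m; "grip_width": finger opening in m.
Only numpy, scipy, OpenCV 4.12 (cv2) and the standard library are available. Lean on these libraries where they do the work, as an engineer would, in place of code of your own. Each camera call takes 0.05 s, during which the arm holds its last target. There are 200 camera calls.

### The job

Mount the spice tray on the dark steel hinge bracket: keeping the tray upright, slide the tongue at its end between the bracket's two lugs and line up the holes. Then take the steel hinge pin from the cork block and push it straight down through both lugs and the tongue until its collar sits on the upper lug, and leave the tray standing on the counter. Do not disturb the oil bottle, the white jar and the bowl.

Things in the scene. Friction and masses are not known exactly. Their poses are not given: they have to be found in the camera images.
- bracket_hole (a point): Point on the bracket's vertical hole axis at the upper lug's top face, 58 mm above the counter. Two lugs, 10 mm thick, 46 mm wide, each with a 14.5 mm hole: upper 48-58 mm above the counter, lower 20-30 mm; free gap 30-48 mm. The lugs end 20 mm from the axis in local -x, the gap's open mouth (roughly towards the robot). z up.
- bracket: Fixed dark steel hinge bracket with base plate 98 (x) x 66 (y) x 6 mm, from 28 mm before the axis (-x) to 70 mm behind it; origin on the counter under the hole axis. Between the lugs the front of the upright back web is 26 mm from the axis in +x, where the gap is closed; its sides (y) are open. Axes as bracket_hole.
- tray_handle (a point): Point in the carrying handle of the loose grey spice tray, at the tray's centre, 80 mm above its underside. Handle: upright plate 12 mm thick (local y), 56 mm long (x), top 95 mm up. Tray 170 (x) x 80 mm, walls 36 mm high, about 0.3-0.65 kg. Four jars fixed in it, tops 62 mm up, in pairs 60 mm to either side (x) of the handle. Local +x points to the tongue; z up.
- tray_eye (a point): Hole in the tray's tongue: centre of the 14.5 mm vertical hole at the tongue's top face, 120 mm in local +x from the handle point. Flat dark steel tongue 40 mm wide, 34-44 mm above the tray's underside: with the tray on the counter it has 4 mm of play above and below in the bracket's gap. It ends 25 mm beyond the hole; the tray's end is 35 mm before it.
- pin_grip (a point): Steel hinge pin, 98 mm long, about 0.13 kg, upright in the cork block. Point on its axis 76 mm above the tip, in its plain round handle (20 mm diameter, 56-98 mm above the tip). Below: a 26 mm collar 50-56 mm above the tip, and a 12 mm shank 50 mm long, its lowest 12 mm tapering to 6 mm. z from tip to handle.
- pin_tip (a point): Centre of the pin's lower end. With the collar on the bracket's upper lug it is 50 mm below bracket_hole; as the pin stands in the cork block, it is 8 mm above the counter.
- holder_hole (a point): Centre of the mouth of the 15 mm hole in the top of the cork block (56 x 56 mm, 58 mm high, fixed). The pin stands in it, collar on the block's top; lift it more than 50 mm to free it.
- oil: Amber oil bottle, 68 mm diameter, 190 mm tall, loose on the counter; origin at the centre of its foot. Leave alone.
- jar: White ceramic jar, 100 mm diameter, 145 mm tall with its antler-shaped lid knob, loose on the counter; origin at the centre of its foot. Leave alone.
- bowl: White bowl, 100 mm diameter, 45 mm tall, loose on the counter; origin at the centre of its foot. Leave alone.
Things that resemble listed ones, but are neither listed nor needed, are in the scene too. Of the things that look like the part that bears tray_handle, the middle-sized one is meant.

How it is judged:
On the way:
1. the tray's tongue is between the lugs with its hole under the bracket's hole (axes within 5 mm), before the pin goes in (horizontal distance between tray_eye and bracket_hole below 0.005 m and z of tray_eye in the frame of bracket_hole between -0.019 and -0.01 m and angle between tray_handle's own z axis and vertical below 0.1 rad), for 0.2 s.
At the end, for the whole second after the job is handed in: Tray upright on the counter (within 3 mm), its tongue between the lugs, its hole within 3.5 mm of the bracket's hole axis; pin upright through both lugs and the tongue, tip within 3.5 mm of the axis, collar within 3 mm of the upper lug; both at rest and released (horizontal distance between each of tray_eye, pin_tip and bracket_hole below 0.0035 m and z of tray_eye in the frame of bracket_hole between -0.019 and -0.01 m and z of pin_tip in the frame of bracket_hole below -0.047 m and angle between pin_grip's own z axis and vertical below 0.08 rad and angle between tray_handle's own z axis and vertical below 0.05 rad and height (world z) of tray_handle below 0.083 m and linear speed of each of tray, pin below 0.01 m/s); the robot touches nothing.
It fails at once if the tray is tipped by more than 30 degrees (angle between tray_handle's own z axis and vertical above 0.52 rad).
It fails at once if the oil bottle, the jar or the bowl is moved by more than 20 mm (distance of any of oil, jar, bowl from where it was at the start of the episode above 0.02 m).
It also fails if it takes over 64 s, if anything falls off the work surface, if the arm or the gripper's body presses on something with over 40 N, if the wrist force passes 120 N, or if a joint passes its speed limit or range.

## Working session

There is one attempt and no reset: what is moved stays moved. The work goes in short steps, Python scripts to look and compute and a shell command to move; the robot and the scene stay as the last step left them, time stands still between calls to the robot, and variables do not carry over. Pictures are saved under pics/ and viewed, about 8 in all and at most 12, crops included, and the job is handed in when it is done.

```bash
mkdir -p pics; ls; python3 - <<'E'
from station import ctrl, imaging
import cv2
for n in("scene","top"):
    im=imaging.camera(n); cv2.imwrite(f"pics/{n}0.png",im[:,:,::-1]); print(n,imaging.camera_model(n))
print(ctrl.get_obs())
E
```

```text
pics
scene {'camera_matrix': array([[412.60736635,   0.        , 318.11160263],
       [  0.        , 412.60736635, 201.30730373],
       [  0.        ,   0.        ,   1.        ]]), 'position': array([1.229672  , 0.40597554, 1.13474247]), 'attitude': array([0.69584688, 0.01501639, 2.22889677])}
top {'camera_matrix': array([[388.62582658,   0.        , 323.00841913],
       [  0.        , 388.62582658, 201.59307483],
       [  0.        ,   0.        ,   1.        ]]), 'position': array([ 0.33124538, -0.13588316,  1.4140864 ]), 'attitude': array([ 1.56729839e-01, -4.47078903e-04, -1.58452356e+00])}
{'time_s': 0.1, 'qpos': array([ 1.22738827e+00,  3.00443004e-01,  1.52150624e+00, -2.84348280e-05,
        1.32071165e+00, -6.66275429e-02]), 'joint_vel': array([ 0.00027859, -0.00056605, -0.00243672, -0.00146736, -0.00136738,
       -0.00059918]), 'tau': array([ 2.17876482e-04, -5.32649946e+01, -3.53277898e+01,  7.08684535e-02,
        2.35891604e-02, -3.04043715e-05]), 'ee_pos': array([0.15024473, 0.52885774, 0.22393339]), 'eef_rot': array([-3.14154901e+00,  1.06770538e-03,  1.29402288e+00]), 'force': array([-0.4318261 , -0.86038163, -0.81727754]), 'moment': array([-0.00156644, -0.02138288, -0.06701862]), 'grip_width': 0.09387350629124444}
```

View pics/scene0.png

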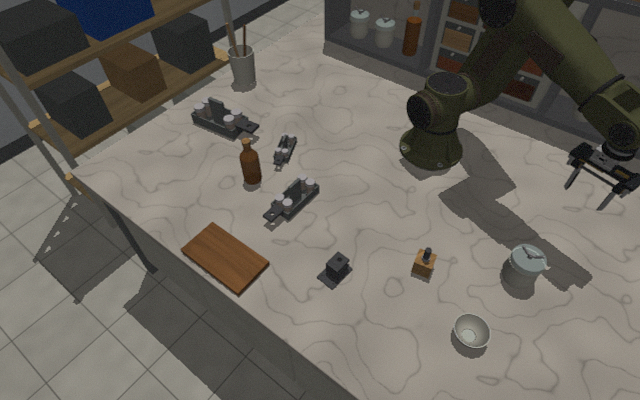

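View pics/top0.png

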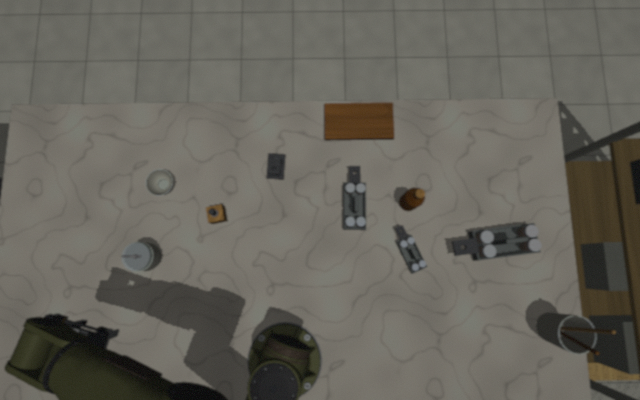

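The scene shows the middle tray at scene (293,200) and top (354,200), with its tongue pointing to +x. The bracket is at top (276,166), and the block and pin are at top (215,213). I'll zoom in with crops that keep pixel ticks.

```bash
cat > h.py <<'E'
import numpy as np, cv2
from scipy.spatial.transform import Rotation as R
from station import ctrl, imaging
def P(n,X):
    m=imaging.camera_model(n); X=np.atleast_2d(X)
    c=(X-m['position'])@R.from_euler('xyz',m['attitude']).as_matrix()
    u=np.c_[c[:,0],-c[:,1],-c[:,2]]@m['camera_matrix'].T
    return u[:,:2]/u[:,2:]
def ray(n,px,z):
    m=imaging.camera_model(n); Rm=R.from_euler('xyz',m['attitude']).as_matrix()
    k=np.linalg.inv(m['camera_matrix'])@np.r_[px,1]; d=Rm@(k*[1,-1,-1]); p=m['position']
    return p+d*(z-p[2])/d[2]
def crop(im,c,w,h,s,curves=()):
    x0,y0=c[0]-w//2,c[1]-h//2
    o=cv2.resize(im[y0:y0+h,x0:x0+w,::-1].copy(),None,fx=s,fy=s,interpolation=cv2.INTER_CUBIC)
    o=cv2.convertScaleAbs(o,alpha=1.6,beta=10)
    for p,col in curves:
        q=((p-[x0,y0]+.5)*s).astype(int); cv2.polylines(o,[q.reshape(-1,1,2)],True,col,1)
    for x in range(x0-x0%10+10,x0+w,10):
        cv2.line(o,((x-x0)*s+s//2,0),((x-x0)*s+s//2,5),(0,255,255),1);cv2.putText(o,str(x),((x-x0)*s-8,16),0,.33,(0,255,255),1)
    for y in range(y0-y0%10+10,y0+h,10):
        cv2.line(o,(0,(y-y0)*s+s//2),(5,(y-y0)*s+s//2),(0,255,255),1);cv2.putText(o,str(y),(6,(y-y0)*s+s//2+4),0,.33,(0,255,255),1)
    return o
E
python3 - <<'E'
from h import *
A=cv2.imread('pics/top0.png')[:,:,::-1];B=cv2.imread('pics/scene0.png')[:,:,::-1]
t=crop(A,(354,198),40,75,8)  #320x600
b=crop(A,(276,166),28,36,8); c=crop(A,(215,213),28,36,8)
s1=crop(B,(292,200),68,56,8)
s2=crop(B,(338,266),40,36,8);s3=crop(B,(425,262),28,36,8)
o=np.zeros((600,800,3),np.uint8); o[:600,:320]=t; o[0:288,330:554]=b;o[0:288,564:788]=c
cv2.imwrite('pics/c1.png',o)
o=np.zeros((600,800,3),np.uint8); o[:448,:][:448,:544]=s1; o[:288,550:774]=s3; o[300:588,470:790]=s2
cv2.imwrite('pics/c2.png',o)
for n,p,z in(("top",(354,205),.062),("top",(276,166),.058),("top",(215,213),.058),("scene",(292,200),.06),("scene",(338,262),.058),("scene",(425,262),.058),("top",(412,198),.1),("top",(160,182),.0),("top",(140,256),.1)):
    print(n,p,ray(n,p,z))
E
```

```text
top (354, 205) [ 0.53126122 -0.24825901  0.062     ]
top (276, 166) [0.6769663  0.02727834 0.058     ]
top (215, 213) [0.51009917 0.24084754 0.058     ]
scene (292, 200) [ 0.57823942 -0.23049668  0.06      ]
scene (338, 262) [0.68107971 0.0375134  0.058     ]
scene (425, 262) [0.52268519 0.24634823 0.058     ]
top (412, 198) [ 0.54718186 -0.44458857  0.1       ]
top (160, 182) [0.63658186 0.46455317 0.        ]
top (140, 256) [0.36281938 0.47596323 0.1       ]
```

View pics/c1.png

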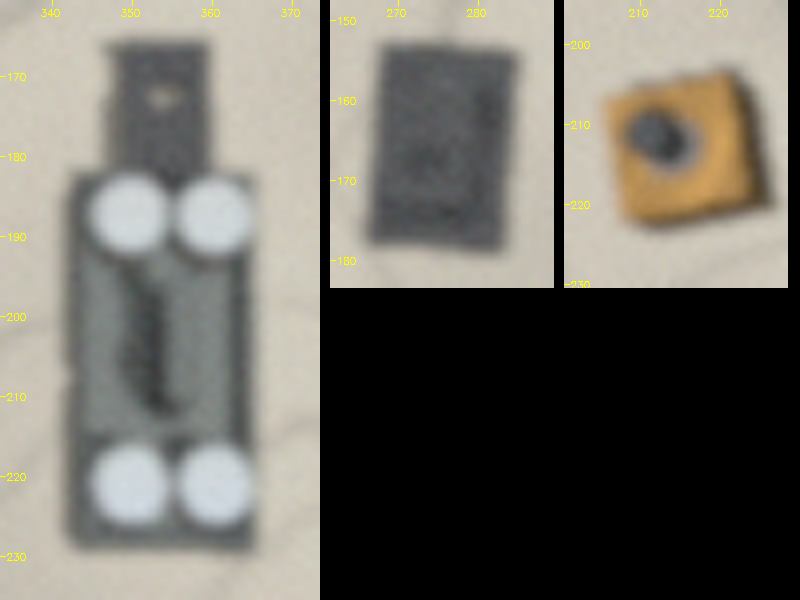

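View pics/c2.png

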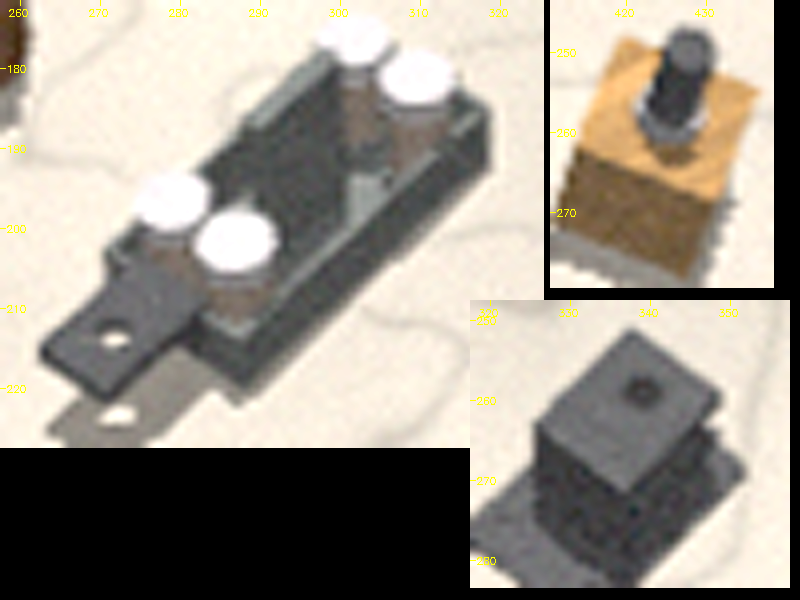

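```bash
cat > fit.py <<'E'
from h import *
from scipy.optimize import least_squares
def fit(name,obs,x0,bias=True,extra=None):
    # obs: (cam, px, py, fn(params)->local xyz , weight)
    def proj(p,f,n):
        c,s=np.cos(p[2]),np.sin(p[2]); l=f(p); return P(n,[p[0]+c*l[0]-s*l[1],p[1]+s*l[0]+c*l[1],l[2]])[0]
    r=lambda p:np.concatenate([(proj(p,f,n)-[a,b]) for n,a,b,f in obs])
    s=least_squares(r,x0,loss='soft_l1'); e=r(s.x).reshape(-1,2)
    print(name,s.x.round(4)); 
    for o,q in zip(obs,e): print('  ',o[0],o[1:3],q.round(1))
    for n in('top','scene'): print('  mean',n,np.mean([q for o,q in zip(obs,e) if o[0]==n],0).round(2))
    return s.x
L=lambda x,y,z:(lambda p:(x,y,z))
J=lambda sx,sy:(lambda p:(sx*.06,sy*p[3],.062))
E
python3 - <<'E'
from fit import *
T,S='top','scene'
tray=[(T,350,187.3,J(1,1)),(T,360.3,187.3,J(1,-1)),(T,350,221,J(-1,1)),(T,360.3,221,J(-1,-1)),(T,354,172.8,L(.12,0,.039)),
(T,347,166,L(.145,.02,.044)),(T,359.5,166,L(.145,-.02,.044)),(T,365,182,L(.085,-.04,.036)),(T,365,229,L(-.085,-.04,.018)),
(S,272,213.5,L(.12,0,.042)),(S,262.5,215.5,L(.145,-.02,.044)),(S,270.5,220.5,L(.145,.02,.044)),
(S,279.5,196.5,J(1,-1)),(S,287,201.5,J(1,1)),(S,302,176.5,J(-1,-1)),(S,310,181,J(-1,1))]
fit('tray',tray,[.54,-.25,0,.02]); 
for n in(T,S): fit('tray '+n,[o for o in tray if o[0]==n],[.54,-.25,0,.02])
br=[(T,268,153,L(.07,.033,.006)),(T,285,154,L(.07,-.033,.006)),(T,283.5,178.5,L(-.028,-.033,.006)),(T,266.5,177.5,L(-.028,.033,.006)),
(S,338.9,258.9,L(0,0,.058)),(S,337.8,251.3,L(-.02,-.023,.058)),(S,348.8,260,L(-.02,.023,.058)),
(S,337.3,271.5,lambda p:(p[3],.023,.058)),(S,325.8,262.8,lambda p:(p[3],-.023,.058)),(S,351.9,269.4,L(-.028,.033,.006))]
fit('br',br,[.67,.03,0,.03])
for n in(T,S): fit('br '+n,[o for o in br if o[0]==n],[.67,.03,0,.03])
bl=[(T,206,207.5,L(.028,.028,.058)),(T,221,203.5,L(.028,-.028,.058)),(T,208.5,222,L(-.028,.028,.058)),
(S,420,248.5,L(-.028,-.028,.058)),(S,436.5,255,L(-.028,.028,.058)),(S,432,268,L(.028,.028,.058)),(S,414,261.5,L(.028,-.028,.058)),(S,428.2,250,L(0,0,.106)),(T,212.3,210.5,L(0,0,.100))]
fit('block',bl,[.52,.24,.2])
E
```

```text
tray [ 0.5343 -0.2527 -0.0177  0.018 ]
   top (350, 187.3) [0.  0.1]
   top (360.3, 187.3) [-0.1  0.1]
   top (350, 221) [0.2 0.1]
   top (360.3, 221) [0.2 0.1]
   top (354, 172.8) [ 0.4 -0.4]
   top (347, 166) [ 2.  -0.7]
   top (359.5, 166) [ 0.5 -0.7]
   top (365, 182) [0.5 0. ]
   top (365, 229) [0.6 0.4]
   scene (272, 213.5) [0.3 0.4]
   scene (262.5, 215.5) [ 0.3 -0.2]
   scene (270.5, 220.5) [1.1 0.6]
   scene (279.5, 196.5) [0.3 0.4]
   scene (287, 201.5) [0.7 0.4]
   scene (302, 176.5) [0.4 0.2]
   scene (310, 181) [0.2 0.3]
  mean top [ 0.48 -0.12]
  mean scene [0.45 0.29]
tray top [ 0.5339 -0.2515 -0.0102  0.0181]
   top (350, 187.3) [-0.5  0.2]
   top (360.3, 187.3) [-0.6  0.2]
   top (350, 221) [0.  0.2]
   top (360.3, 221) [0.1 0.2]
   top (354, 172.8) [-0.2 -0.3]
   top (347, 166) [ 1.3 -0.6]
   top (359.5, 166) [-0.1 -0.6]
   top (365, 182) [-0.   0.1]
   top (365, 229) [0.4 0.4]
  mean top [ 0.05 -0.02]
  mean scene nan
tray scene [ 0.5342 -0.2545 -0.0228  0.0179]
   scene (272, 213.5) [-0.2  0. ]
   scene (262.5, 215.5) [-0.2 -0.6]
   scene (270.5, 220.5) [0.5 0.3]
[... 843 characters left out ...]
.0342]
   scene (338.9, 258.9) [-0.   0.8]
   scene (337.8, 251.3) [-0.2  0. ]
   scene (348.8, 260) [ 0.1 -0. ]
   scene (337.3, 271.5) [-0.2  0. ]
   scene (325.8, 262.8) [-0.1 -0.3]
   scene (351.9, 269.4) [ 0.4 -0.4]
  mean top nan
  mean scene [0.01 0.02]
block [0.5105 0.241  0.2044]
   top (206, 207.5) [-0.3 -0.6]
   top (221, 203.5) [ 0.4 -0. ]
   top (208.5, 222) [-0.   0.3]
   scene (420, 248.5) [-0.8 -0.5]
   scene (436.5, 255) [ 0.5 -0.4]
   scene (432, 268) [-0.2  1.1]
   scene (414, 261.5) [-0.4  0.6]
   scene (428.2, 250) [ 0.2 -0.4]
   top (212.3, 210.5) [-0.7  0.8]
  mean top [-0.16  0.13]
  mean scene [-0.16  0.08]
  return _methods._mean(a, axis=axis, dtype=dtype,
  ret = ret.dtype.type(ret / rcount)
```

```bash
cat > go.py <<'E'
import sys
from h import *
def go(x,y,z,yaw):
    o=ctrl.get_obs(); p=o['ee_pos']; M=R.from_euler('xyz',o['eef_rot']).as_matrix()
    dy=(yaw-o['eef_rot'][2]+np.pi)%(2*np.pi)-np.pi
    print('t',o['time_s'],'pos',p.round(4),'rpy',o['eef_rot'].round(4),'F',o['force'].round(1),'w',round(o['grip_width'],4),'q',o['qpos'].round(2))
    print('tool delta',(M.T@(np.array([x,y,z])-p)).round(4),'turn',round(-dy,4))
if __name__=='__main__': go(*map(float,sys.argv[1:]))
E
python3 -m handwheel '[[[-0.036,0.0324,0,0],[-0.036,0.0324,0,0],[-0.036,0.0324,0,0],[-0.036,0.0324,0,0],[-0.036,0.0324,0,0],[-0.036,0.0324,0,0],[-0.036,0.0324,0,0],[-0.036,0.0324,0,0],[-0.036,0.0324,0,0],[-0.036,0.0324,0,0]]]' 0.094
python3 go.py 0.534 -0.253 0.2 1.553
```

```text
time_s: 1.1
ee_pos: [0.3662, 0.0819, 0.2221]
eef_rot: [-3.142, 0.004, 1.303]
force: [1.5, 0.3, 0.0]
grip_width: 0.0938
t 1.1 pos [0.3662 0.0819 0.2221] rpy [-3.1416  0.0044  1.3031] F [1.5 0.3 0. ] w 0.0938 q [ 0.12 -0.1   1.97 -0.    1.28 -1.18]
tool delta [-0.2785  0.2504  0.0233] turn -0.2499
```

```bash

python3 -m handwheel '[[[-0.035,0.0315,0,0],[-0.035,0.0315,0,0],[-0.035,0.0315,0,0],[-0.035,0.0315,0,0],[-0.035,0.0315,0,0],[-0.035,0.0315,0,0],[-0.035,0.0315,0,0],[-0.03,0.027,0,0],[0,0,0,-0.12],[0,0,0,-0.12]]]'
python3 go.py 0.534 -0.253 0.2 1.553
```

```text
time_s: 2.1
ee_pos: [0.5351, -0.271, 0.2192]
eef_rot: [-3.137, 0.002, 1.541]
force: [-0.6, 0.8, -0.5]
grip_width: 0.0938
t 2.1 pos [ 0.5351 -0.271   0.2192] rpy [-3.1369e+00  1.9000e-03  1.5406e+00] F [-0.6  0.8 -0.5] w 0.0938 q [-0.53  0.42  1.37 -0.    1.35 -2.07]
tool delta [ 0.018  -0.0015  0.0192] turn -0.0124
```

```bash

python3 -m handwheel '[[[0.018,-0.001,0.01,-0.012],[0,0,0.035,0],[0,0,0.035,0],[0,0,0.03,0],[0,0,0,0]]]'
python3 go.py 0.534 -0.253 0.078 1.553
```

```text
time_s: 2.6
ee_pos: [0.5335, -0.2531, 0.1044]
eef_rot: [-3.135, 0.001, 1.557]
force: [-0.1, -0.4, -0.6]
grip_width: 0.0942
t 2.6 pos [ 0.5335 -0.2531  0.1044] rpy [-3.1354e+00  1.0000e-03  1.5568e+00] F [-0.1 -0.4 -0.6] w 0.0942 q [-0.5   0.51  1.52 -0.    1.12 -2.06]
tool delta [0.0001 0.0007 0.0264] turn 0.0038
```

```bash

python3 -m handwheel '[[[0,0.001,0.013,0.004],[0,0,0.013,0],[0,0,0,0]]]'
python3 -m handwheel '[[[0,0,0,0],[0,0,0,0],[0,0,0,0],[0,0,0,0],[0,0,0,0],[0,0,0,0]]]' 0 45
python3 go.py 0.534 -0.253 0.078 1.553
```

```text
time_s: 2.9
ee_pos: [0.5354, -0.2537, 0.079]
eef_rot: [-3.138, 0.002, 1.552]
force: [-0.2, 0.0, 0.5]
grip_width: 0.0942
time_s: 3.5
ee_pos: [0.5367, -0.2544, 0.0822]
eef_rot: [3.141, 0.004, 1.552]
force: [0.5, -0.5, -0.2]
grip_width: 0.0496
t 3.5 pos [ 0.5367 -0.2544  0.0822] rpy [3.1413 0.0045 1.5523] F [ 0.5 -0.5 -0.2] w 0.0496 q [-0.5   0.54  1.53 -0.    1.07 -2.05]
tool delta [ 0.0014 -0.0027  0.0042] turn -0.0007
```

```bash

python3 -m handwheel '[[[0,-0.002,0.003,0],[0,0,0.001,0],[0,0,0,0],[0,0,0,0],[0,0,0,0],[0,0,0,0]]]' 0 45
python3 go.py 0.534 -0.253 0.078 1.553
```

```text
time_s: 4.1
ee_pos: [0.5344, -0.2542, 0.0778]
eef_rot: [3.142, 0.004, 1.552]
force: [-0.7, -0.1, 1.0]
grip_width: 0.0119
t 4.1 pos [ 0.5344 -0.2542  0.0778] rpy [3.1415 0.0038 1.552 ] F [-0.7 -0.1  1. ] w 0.0119 q [-0.5   0.54  1.54 -0.    1.06 -2.05]
tool delta [ 0.0012 -0.0004 -0.0002] turn -0.001
```

```bash

python3 -m handwheel '[[[0,0,-0.01,0],[0,0,-0.01,0],[0,0,-0.005,0],[0,0,0,0]]]'
python3 go.py 0.48 0.042 0.1 1.50
```

```text
time_s: 4.5
ee_pos: [0.5336, -0.2538, 0.1038]
eef_rot: [-3.139, 0.003, 1.552]
force: [1.0, -0.6, -5.6]
grip_width: 0.0116
t 4.5 pos [ 0.5336 -0.2538  0.1038] rpy [-3.1391e+00  2.8000e-03  1.5522e+00] F [ 1.  -0.6 -5.6] w 0.0116 q [-0.5   0.51  1.52 -0.    1.11 -2.05]
tool delta [ 0.2947 -0.0591  0.0032] turn 0.0522
```

Lifted (5.6 N). Carry it across, at a moderate speed.

```bash

python3 -m handwheel '[[[0.015,-0.003,0,0],[0.03,-0.006,0,0],[0.035,-0.007,0,0.01],[0.035,-0.007,0,0.01],[0.035,-0.007,0,0.01],[0.035,-0.007,0,0.01],[0.035,-0.007,0,0.01],[0.03,-0.006,0,0],[0.02,-0.004,0,0],[0.01,-0.002,0,0]]]'
python3 go.py 0.48 0.042 0.1 1.50
```

```text
time_s: 5.5
ee_pos: [0.4829, 0.0429, 0.1014]
eef_rot: [-3.136, 0.002, 1.499]
force: [0.1, 0.2, -5.2]
grip_width: 0.0118
t 5.5 pos [0.4829 0.0429 0.1014] rpy [-3.1365e+00  2.1000e-03  1.4989e+00] F [ 0.1  0.2 -5.2] w 0.0118 q [ 0.01  0.31  1.83 -0.    1.01 -1.48]
tool delta [-0.0011 -0.0028  0.0014] turn -0.0011
```

```bash

python3 -m handwheel '[[[0,0,0.011,0],[0,0,0.008,0],[0,0,0.001,0],[0,0,0,0]]]'
python3 - <<'E'
from h import *
A=imaging.camera('top');B=imaging.camera('scene')
np.save('A1.npy',A);np.save('B1.npy',B)
o=np.zeros((600,800,3),np.uint8)
o[:600,:320]=crop(A,(276,180),40,75,8); o[:480,330:800][:,:464]=crop(B,(348,250),58,60,8)
cv2.imwrite('pics/c3.png',o)
E
python3 go.py 0.48 0.042 0.08 1.50
```

```text
time_s: 5.9
ee_pos: [0.482, 0.0424, 0.079]
eef_rot: [-3.135, 0.003, 1.499]
force: [-0.4, -0.2, -6.4]
grip_width: 0.0118
t 6.0 pos [0.4822 0.0425 0.0793] rpy [-3.1358e+00  2.5000e-03  1.4994e+00] F [ 0.3 -0.2 -5.9] w 0.0116 q [ 0.01  0.34  1.84 -0.    0.97 -1.48]
tool delta [-0.0006 -0.0021 -0.0006] turn -0.0006
```

View pics/c3.png

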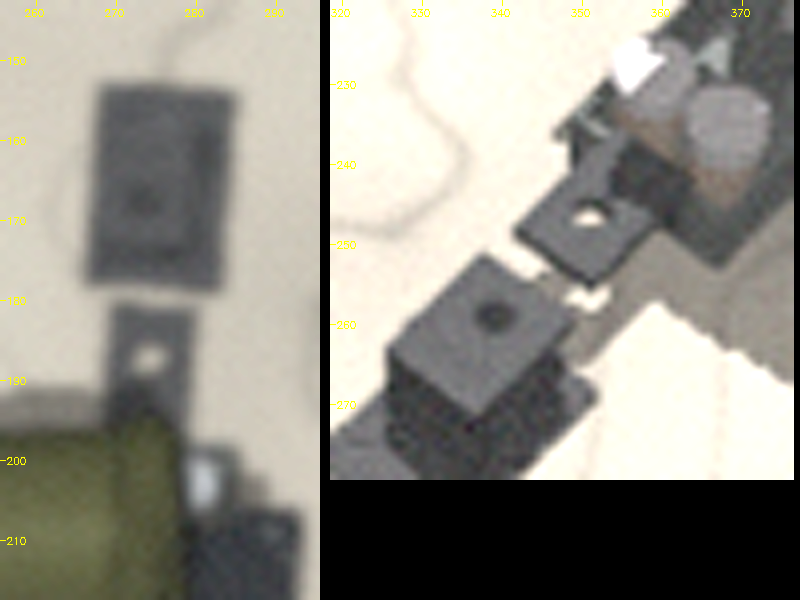

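```bash
python3 - <<'E'
from h import *
for n,a,b in(('top',(273,167.4),(274.3,187)),('scene',(339,259),(351,246.2))):
    A=ray(n,a,.058);B=ray(n,b,.042); d=(A-B)[:2]
    print(n,A[:2].round(4),B[:2].round(4),d.round(4))
E
python3 - <<'E'
from fit import *
T,S='top','scene'
br=[(T,268,153,L(.07,.033,.006)),(T,285,154,L(.07,-.033,.006)),(T,283.5,178.5,L(-.028,-.033,.006)),(T,266.5,177.5,L(-.028,.033,.006)),(T,273,167.4,L(0,0,.058)),
(S,339,259,L(0,0,.058)),(S,337.8,251.3,L(-.02,-.023,.058)),(S,348.8,260,L(-.02,.023,.058)),
(S,337.3,271.5,lambda p:(p[3],.023,.058)),(S,325.8,262.8,lambda p:(p[3],-.023,.058))]
fit('br',br,[.67,.03,0,.03])
tg=[(T,274.3,187,L(.12,0,.041)),(T,269.5,181,L(.145,.02,.046)),(T,280,181,L(.145,-.02,.046)),
(S,351,246.2,L(.12,0,.042)),(S,341.6,248.5,L(.145,-.02,.046)),(S,351.3,254,L(.145,.02,.046)),]
fit('tg',tg,[.48,.04,-.05])
E
```

```text
top [0.672 0.038] [0.6035 0.0349] [0.0684 0.0031]
scene [0.6707 0.0337] [0.6012 0.0307] [0.0694 0.003 ]
br [ 0.6715  0.0355 -0.0683  0.0359]
   top (268, 153) [ 0.  -0.8]
   top (285, 154) [ 0.6 -0.8]
   top (283.5, 178.5) [0.3 0.2]
   top (266.5, 177.5) [-0.5  0.3]
   top (273, 167.4) [0.7 0.1]
   scene (339, 259) [0.3 0.5]
   scene (337.8, 251.3) [-0.1 -0.2]
   scene (348.8, 260) [ 0.5 -0.5]
   scene (337.3, 271.5) [0.2 0.2]
   scene (325.8, 262.8) [0.  0.1]
  mean top [ 0.23 -0.2 ]
  mean scene [0.2  0.01]
tg [ 4.816e-01  3.220e-02 -2.000e-04]
   top (274.3, 187) [0.8 0.6]
   top (269.5, 181) [-0.1 -0.5]
   top (280, 181) [ 0.5 -0.6]
   scene (351, 246.2) [0.3 0.3]
   scene (341.6, 248.5) [-0.  -0.6]
   scene (351.3, 254) [0.8 0.5]
  mean top [ 0.4  -0.16]
  mean scene [0.36 0.06]
```

```bash

python3 -m handwheel '[[[0.001,0.010,0,0],[0.0015,0.012,0,0],[0.0015,0.012,0,0],[0.0015,0.012,0,0],[0.001,0.008,0,0],[0.001,0.004,0,0],[0,0,0,0]]]'
python3 go.py 0.5512 0.0455 0.0787 1.4994
```

```text
time_s: 6.7
ee_pos: [0.5468, 0.0443, 0.0803]
eef_rot: [-3.139, 0.002, 1.497]
force: [0.3, -0.5, -6.0]
grip_width: 0.0117
t 6.7 pos [0.5468 0.0443 0.0803] rpy [-3.1393e+00  2.3000e-03  1.4969e+00] F [ 0.3 -0.5 -6. ] w 0.0117 q [ 0.02  0.46  1.66 -0.    1.02 -1.48]
tool delta [0.0015 0.0043 0.0015] turn -0.0025
```

```bash

python3 -m handwheel '[[[0.001,0.002,0.001,-0.002],[0.0005,0.002,0.0005,0],[0,0,0,0]]]'
python3 go.py 0.5512 0.0455 0.0787 1.4994
python3 - <<'E'
from h import *
A=imaging.camera('top');B=imaging.camera('scene')
np.save('A2.npy',A);np.save('B2.npy',B)
o=np.zeros((600,800,3),np.uint8)
o[:480,:320]=crop(A,(276,172),40,60,8); o[:480,330:800][:,:464]=crop(B,(345,258),58,60,8)
cv2.imwrite('pics/c4.png',o)
E
```

```text
time_s: 7.0
ee_pos: [0.5506, 0.0456, 0.0786]
eef_rot: [-3.139, 0.002, 1.499]
force: [0.7, 0.5, -5.4]
grip_width: 0.0114
t 7.0 pos [0.5506 0.0456 0.0786] rpy [-3.1387e+00  2.3000e-03  1.4991e+00] F [ 0.7  0.5 -5.4] w 0.0114 q [ 0.02  0.47  1.65 -0.    1.02 -1.48]
tool delta [-0.0001  0.0006 -0.0001] turn -0.0003
```

View pics/c4.png

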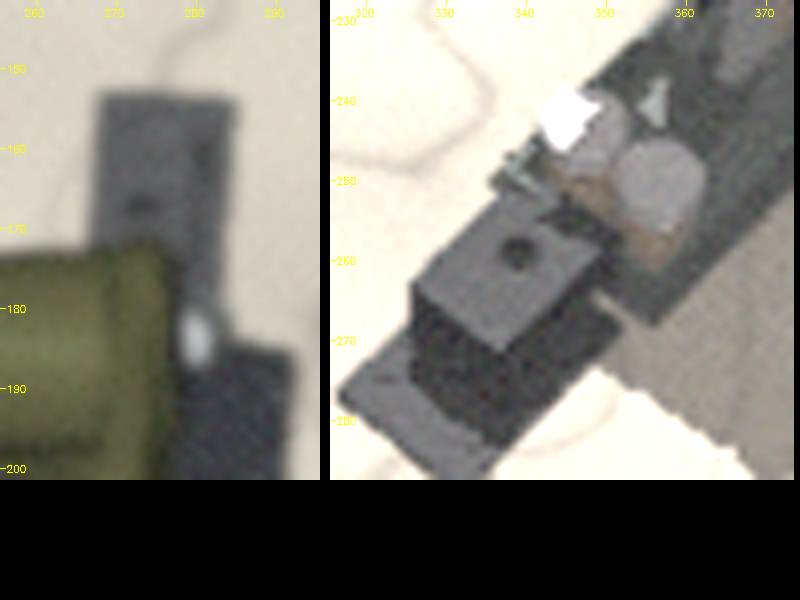

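```bash

for i in 1 2; do python3 -m handwheel '[[[0,0.001,0,0]]]'; done
```

```text
time_s: 7.2
ee_pos: [0.5514, 0.0455, 0.0786]
eef_rot: [-3.138, 0.002, 1.499]
force: [0.2, -0.2, -6.3]
grip_width: 0.0118
time_s: 7.3
ee_pos: [0.5519, 0.0455, 0.0786]
eef_rot: [-3.137, 0.002, 1.499]
force: [-5.6, 1.4, -4.5]
grip_width: 0.0118
```

```bash

python3 -m handwheel '[[[0,-0.001,0.0006,0],[0,0,0.0006,0],[0,0,0,0]]]'
python3 go.py 0.551 0.0455 0.0776 1.4994
```

```text
time_s: 7.6
ee_pos: [0.5513, 0.0455, 0.0781]
eef_rot: [-3.139, 0.002, 1.499]
force: [0.2, 0.5, -5.8]
grip_width: 0.0119
t 7.6 pos [0.5513 0.0455 0.0781] rpy [-3.1386e+00  2.2000e-03  1.4991e+00] F [ 0.2  0.5 -5.8] w 0.0119 q [ 0.02  0.47  1.65 -0.    1.02 -1.48]
tool delta [-0.     -0.0003  0.0005] turn -0.0003
```

```bash

python3 -m handwheel '[[[0,-0.0003,0.0006,0],[0,0,0.0006,0]]]'
python3 go.py 0.551 0.0455 0.0776 1.4994
```

```text
time_s: 7.8
ee_pos: [0.5512, 0.0454, 0.0777]
eef_rot: [-3.14, 0.002, 1.499]
force: [-7.0, -1.2, 8.3]
grip_width: 0.0119
t 7.8 pos [0.5512 0.0454 0.0777] rpy [-3.1397e+00  2.3000e-03  1.4990e+00] F [-7.  -1.2  8.3] w 0.0119 q [ 0.02  0.47  1.65 -0.    1.02 -1.48]
tool delta [ 0.     -0.0002  0.0001] turn -0.0004
```

```bash

python3 -m handwheel '[[[0,-0.0007,-0.0003,0],[0,0,0,0]]]'
python3 -m handwheel '[[[0,0,0,0],[0,0,0,0],[0,0,0,0],[0,0,0,0],[0,0,0,0],[0,0,0,0]]]' 0.06
python3 go.py 0.551 0.0455 0.18 1.4994
```

```text
time_s: 8.0
ee_pos: [0.5505, 0.0455, 0.0779]
eef_rot: [-3.14, 0.002, 1.499]
force: [-0.9, -0.5, -2.6]
grip_width: 0.0117
time_s: 8.6
ee_pos: [0.5516, 0.0456, 0.0788]
eef_rot: [3.14, 0.002, 1.499]
force: [-0.1, -0.1, -0.5]
grip_width: 0.0561
t 8.6 pos [0.5516 0.0456 0.0788] rpy [3.1403e+00 2.0000e-03 1.4991e+00] F [-0.1 -0.1 -0.5] w 0.0561 q [ 0.02  0.47  1.65 -0.    1.02 -1.48]
tool delta [-0.0003 -0.0005 -0.1012] turn -0.0003
```

```bash

python3 -m handwheel '[[[0,0,-0.015,0],[0,0,-0.03,0],[0,0,-0.04,0],[0,0,-0.04,0],[0,0,-0.01,0]]]' 0.08
python3 go.py 0.51 0.241 0.2 1.5
python3 - <<'E'
from h import *
A=imaging.camera('top');B=imaging.camera('scene')
o=np.zeros((600,800,3),np.uint8)
o[:600,:320]=crop(A,(276,178),40,75,8); o[:288,330:554]=crop(A,(215,213),28,36,8);o[300:588,330:554]=crop(B,(425,262),28,36,8);o[:280,564:796]=crop(B,(342,262),29,35,8)
cv2.imwrite('pics/c5.png',o)
E
```

```text
time_s: 9.1
ee_pos: [0.5504, 0.0458, 0.2166]
eef_rot: [-3.138, 0.002, 1.499]
force: [0.4, -0.2, -0.9]
grip_width: 0.0802
t 9.1 pos [0.5504 0.0458 0.2166] rpy [-3.138e+00  2.400e-03  1.499e+00] F [ 0.4 -0.2 -0.9] w 0.0802 q [ 0.02  0.31  1.52 -0.    1.31 -1.48]
tool delta [ 0.1918 -0.0542  0.0163] turn -0.001
```

View pics/c5.png

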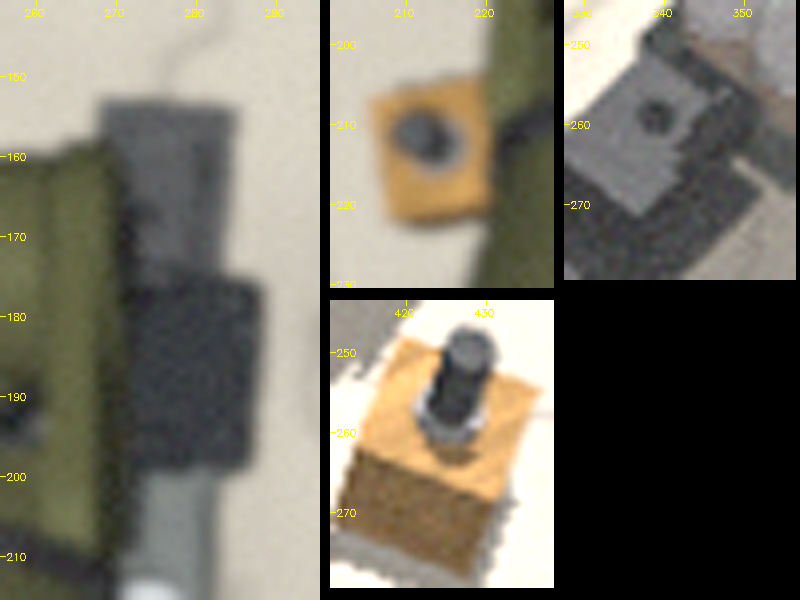

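```bash
python3 - <<'E'
from h import *
for n,p,z in(('scene',(428,249.8),.106),('scene',(425.3,258.7),.063),('top',(211.5,210.8),.106),('top',(213.9,212.9),.063)): print(n,z,ray(n,p,z).round(4))
E
```

```text
scene 0.106 [0.5117 0.2405 0.106 ]
scene 0.063 [0.5151 0.2423 0.063 ]
top 0.106 [0.5115 0.2396 0.106 ]
top 0.063 [0.5098 0.2433 0.063 ]
```

```bash

python3 -m handwheel '[[[0.02,-0.006,0,0],[0.04,-0.011,0,0],[0.04,-0.011,0,0],[0.04,-0.011,0,0],[0.035,-0.01,0,0],[0.015,-0.004,0,0],[0,0,0,0]]]'
python3 go.py 0.511 0.2415 0.14 1.5
```

```text
time_s: 9.9
ee_pos: [0.5055, 0.2444, 0.1994]
eef_rot: [-3.119, 0.009, 1.496]
force: [0.3, -0.7, -0.6]
grip_width: 0.0802
t 9.9 pos [0.5055 0.2444 0.1994] rpy [-3.1186  0.0088  1.4963] F [ 0.3 -0.7 -0.6] w 0.0802 q [ 0.38  0.36  1.5   0.    1.31 -1.11]
tool delta [-0.0019  0.0071  0.0593] turn -0.0037
```

```bash

python3 -m handwheel '[[[-0.002,0.007,0.01,-0.004],[0,0,0.02,0],[0,0,0.02,0],[0,0,0.005,0],[0,0,0,0],[0,0,0,0]]]'
python3 go.py 0.511 0.2415 0.086 1.5
```

```text
time_s: 10.5
ee_pos: [0.5126, 0.2348, 0.1362]
eef_rot: [-3.113, 0.012, 1.497]
force: [-0.4, -0.6, -0.3]
grip_width: 0.0801
t 10.5 pos [0.5126 0.2348 0.1362] rpy [-3.1128  0.0122  1.4969] F [-0.4 -0.6 -0.3] w 0.0801 q [ 0.36  0.43  1.56  0.    1.19 -1.13]
tool delta [ 0.0072 -0.0006  0.0502] turn -0.0031
```

```bash

python3 -m handwheel '[[[0.007,0,0,0],[0,0,0,0],[0,0,0,0],[0,0,0,0]]]'
python3 go.py 0.511 0.2415 0.086 1.5
python3 -m handwheel '[[[0,0.01,0,0],[0,0.01,0,0],[0,0.01,0,0],[0,0,0,0]]]'
python3 go.py 0.511 0.2415 0.086 1.5
python3 -m handwheel '[[[0,-0.03,0,0],[0,0,0,0],[0,0,0,0]]]'
python3 go.py 0.511 0.2415 0.086 1.5
```

```text
time_s: 10.9
ee_pos: [0.5142, 0.2424, 0.1383]
eef_rot: [-3.116, 0.011, 1.497]
force: [-0.3, 0.1, 0.4]
grip_width: 0.0798
t 10.9 pos [0.5142 0.2424 0.1383] rpy [-3.116   0.0107  1.4966] F [-0.3  0.1  0.4] w 0.0798 q [ 0.38  0.44  1.54  0.    1.19 -1.12]
tool delta [-0.0005 -0.0018  0.0524] turn -0.0034
time_s: 11.3
ee_pos: [0.5473, 0.24, 0.138]
eef_rot: [-3.117, 0.01, 1.497]
force: [-0.2, -0.5, -0.0]
grip_width: 0.08
t 11.3 pos [0.5473 0.24   0.138 ] rpy [-3.1172  0.0103  1.4968] F [-0.2 -0.5 -0. ] w 0.08 q [ 0.35  0.5   1.45  0.    1.22 -1.15]
tool delta [-0.0006 -0.035   0.0529] turn -0.0032
time_s: 11.6
ee_pos: [0.5174, 0.2417, 0.1379]
eef_rot: [-3.116, 0.011, 1.496]
force: [0.2, 0.0, 1.5]
grip_width: 0.0797
t 11.6 pos [0.5174 0.2417 0.1379] rpy [-3.1162  0.0108  1.4956] F [0.2 0.  1.5] w 0.0797 q [ 0.37  0.44  1.53  0.    1.19 -1.12]
tool delta [-0.0002 -0.005   0.052 ] turn -0.0044
```

```bash

python3 -m handwheel '[[[0,-0.004,0,-0.004],[0,0,0,0],[0,0,0,0],[0,0,0,0],[0,0,0,0],[0,0,0,0],[0,0,0,0],[0,0,0,0],[0,0,0,0],[0,0,0,0]]]'
python3 go.py 0.511 0.2415 0.086 1.5
```

```text
time_s: 12.6
ee_pos: [0.5146, 0.2418, 0.1379]
eef_rot: [-3.116, 0.011, 1.499]
force: [-0.1, -0.3, -0.8]
grip_width: 0.0803
t 12.6 pos [0.5146 0.2418 0.1379] rpy [-3.1165  0.0105  1.4992] F [-0.1 -0.3 -0.8] w 0.0803 q [ 0.37  0.44  1.54  0.    1.19 -1.13]
tool delta [-0.     -0.0022  0.052 ] turn -0.0008
```

```bash

python3 -m handwheel '[[[0,-0.001,0.015,0],[0,-0.001,0.015,0],[0,0,0.012,0],[0,0,0.005,0],[0,0,0,0],[0,0,0,0]]]'
python3 go.py 0.511 0.2415 0.086 1.5
```

```text
time_s: 13.2
ee_pos: [0.5119, 0.2418, 0.0901]
eef_rot: [-3.118, 0.01, 1.499]
force: [-0.5, 0.6, 0.1]
grip_width: 0.0802
t 13.2 pos [0.5119 0.2418 0.0901] rpy [-3.1182  0.0098  1.4992] F [-0.5  0.6  0.1] w 0.0802 q [ 0.38  0.49  1.59  0.    1.09 -1.12]
tool delta [-0.0003 -0.0008  0.0041] turn -0.0008
```

```bash

python3 -m handwheel '[[[0,-0.0008,0.003,0],[0,0,0,0],[0,0,0,0],[0,0,0,0],[0,0,0,0],[0,0,0,0],[0,0,0,0]]]' 0.012 20
python3 go.py 0.511 0.2415 0.086 1.5
python3 -m handwheel '[[[0,0,0,0],[0,0,0,0],[0,0,0,0],[0,0,0,0]]]'
python3 go.py 0.511 0.2415 0.086 1.5
```

```text
time_s: 13.9
ee_pos: [0.5118, 0.2421, 0.0887]
eef_rot: [-3.121, 0.009, 1.499]
force: [-0.0, 0.0, 1.3]
grip_width: 0.0274
t 13.9 pos [0.5118 0.2421 0.0887] rpy [-3.1206  0.0086  1.4992] F [-0.   0.   1.3] w 0.0274 q [ 0.38  0.49  1.59  0.    1.08 -1.12]
tool delta [-0.0006 -0.0007  0.0027] turn -0.0008
time_s: 14.3
ee_pos: [0.5118, 0.2421, 0.0887]
eef_rot: [-3.121, 0.009, 1.499]
force: [0.0, -0.1, -0.1]
grip_width: 0.0196
t 14.3 pos [0.5118 0.2421 0.0887] rpy [-3.1206  0.0086  1.4992] F [ 0.  -0.1 -0.1] w 0.0196 q [ 0.38  0.49  1.59  0.    1.08 -1.12]
tool delta [-0.0007 -0.0007  0.0027] turn -0.0008
```

```bash

python3 -m handwheel '[[[0,0,0,0],[0,0,-0.01,0],[0,0,-0.015,0],[0,0,-0.015,0],[0,0,-0.015,0],[0,0,-0.015,0],[0,0,-0.005,0],[0,0,0,0]]]' 0.012 40
python3 go.py 0.6705 0.037 0.165 1.5
```

```text
time_s: 15.1
ee_pos: [0.513, 0.2425, 0.1689]
eef_rot: [-3.12, 0.009, 1.499]
force: [0.4, -0.0, -2.8]
grip_width: 0.0193
t 15.1 pos [0.513  0.2425 0.1689] rpy [-3.1196  0.0092  1.4992] F [ 0.4 -0.  -2.8] w 0.0193 q [ 0.38  0.4   1.52  0.    1.25 -1.12]
tool delta [-0.1936  0.1719  0.0019] turn -0.0008
```

```bash

python3 -m handwheel '[[[-0.008,0.007,0,0],[-0.014,0.0125,0,0],[-0.02,0.018,0,0],[-0.02,0.018,0,0],[-0.02,0.018,0,0],[-0.02,0.018,0,0],[-0.02,0.018,0,0],[-0.02,0.018,0,0],[-0.014,0.0125,0,0],[-0.008,0.007,0,0]]]'
python3 go.py 0.6705 0.037 0.165 1.5
```

```text
time_s: 16.1
ee_pos: [0.6521, 0.0558, 0.1579]
eef_rot: [-3.108, 0.012, 1.501]
force: [-0.3, 0.6, -1.7]
grip_width: 0.0194
t 16.1 pos [0.6521 0.0558 0.1579] rpy [-3.1079  0.0124  1.5005] F [-0.3  0.6 -1.7] w 0.0194 q [ 0.03  0.61  1.24 -0.01  1.33 -1.47]
tool delta [-0.0176  0.0194 -0.0076] turn 0.0005
```

```bash

python3 -m handwheel '[[[-0.009,0.01,-0.002,0],[-0.009,0.009,-0.002,0],[0,0,0,0],[0,0,0,0]]]'
python3 go.py 0.6705 0.037 0.155 1.5
python3 - <<'E'
from h import *
A=imaging.camera('top');B=imaging.camera('scene')
np.save('A6.npy',A);np.save('B6.npy',B)
o=np.zeros((600,800,3),np.uint8)
o[:480,:320]=crop(A,(276,165),40,60,8); o[:480,330:800][:,:464]=crop(B,(342,245),58,60,8)
cv2.imwrite('pics/c6.png',o)
E
```

```text
time_s: 16.5
ee_pos: [0.67, 0.0336, 0.158]
eef_rot: [-3.103, 0.013, 1.499]
force: [-0.4, 0.3, -0.6]
grip_width: 0.0193
t 16.5 pos [0.67   0.0336 0.158 ] rpy [-3.103   0.0128  1.4988] F [-0.4  0.3 -0.6] w 0.0193 q [-0.    0.65  1.17 -0.01  1.36 -1.5 ]
tool delta [0.0034 0.0004 0.0029] turn -0.0012
```

View pics/c6.png

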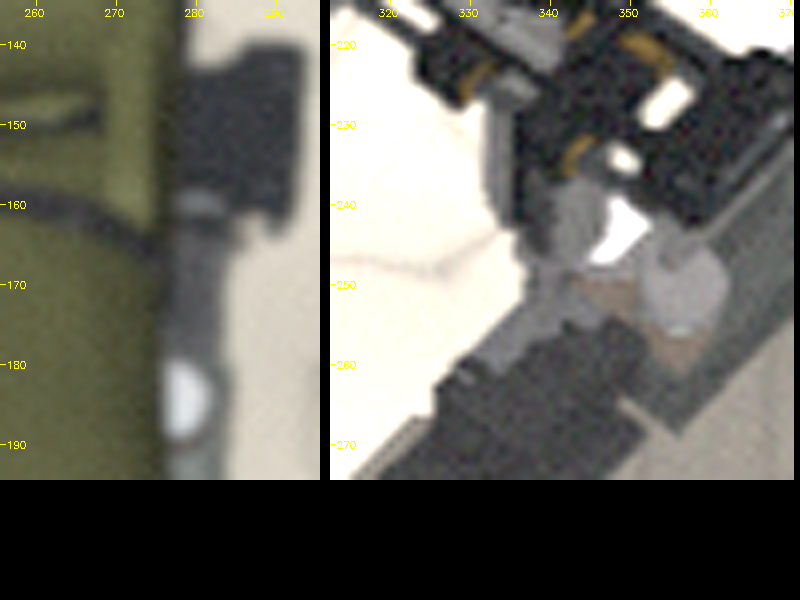

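The bracket hole is hidden from the top camera. The pin should show in the scene view in front of the fingers, so I'll brighten that crop and overlay the expected pin.

```bash
python3 - <<'E'
from h import *
B=np.load('B6.npy'); g=(255*(B/255.)**.5).astype(np.uint8)
B=g
a=np.linspace(0,2*np.pi,24)
tip=np.array([.668,.0336,.077]); top=np.array([.6695,.0336,.175])
def circ(h,r): c=tip+(top-tip)*h/.098; return P('scene',np.c_[c[0]+r*np.cos(a),c[1]+r*np.sin(a),0*a+c[2]])
print(P('scene',[tip,top,[.671,.037,.058]]))
import h
s=16;
def mk(cv):
    x0,y0,w,hh=325,226,24,36
    o=cv2.resize(B[y0:y0+hh,x0:x0+w,::-1].copy(),None,fx=s,fy=s,interpolation=cv2.INTER_CUBIC); o=cv2.convertScaleAbs(o,alpha=1.1)
    for p,c in cv: cv2.polylines(o,[((p-[x0,y0]+.5)*s).astype(int).reshape(-1,1,2)],True,c,1)
    return o
o=np.hstack([mk([]),mk([(circ(0,.003),(0,0,255)),(circ(.012,.006),(0,255,0)),(circ(.05,.006),(0,255,0)),(circ(.05,.013),(255,255,0)),(circ(.056,.013),(255,255,0)),(circ(.056,.01),(255,0,255)),(P('scene',np.c_[.671+.00725*np.cos(a),.037+.00725*np.sin(a),0*a+.058]),(0,165,255))])])
cv2.imwrite('pics/c7.png',o);print(o.shape)
E
```

```text
[[339.63764999 255.00604752]
 [340.19456819 236.6028563 ]
 [339.81174989 259.6341513 ]]
(576, 768, 3)
```

View pics/c7.png

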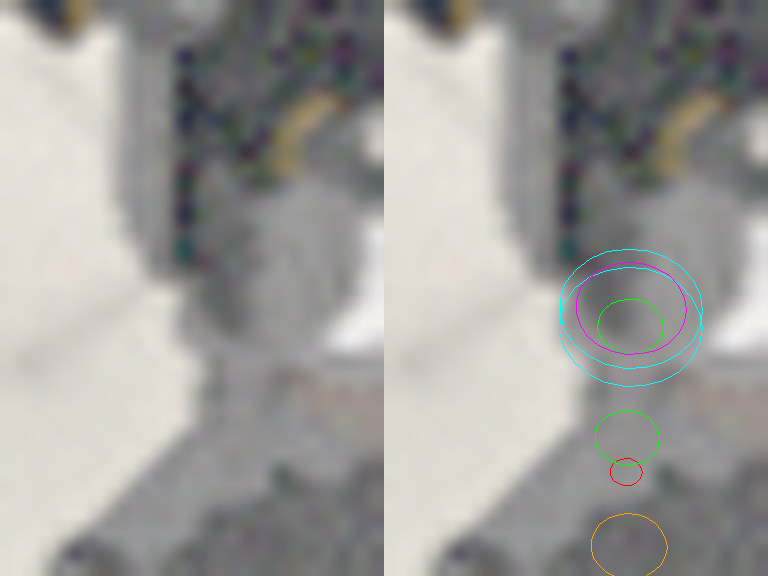

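```bash

python3 go.py 0.6725 0.0373 0.142 1.5
python3 -m handwheel '[[[0.0035,0.0022,0,-0.001],[0,0.0004,0.006,0],[0,0.0004,0.006,0],[0,0,0,0]]]'
python3 go.py 0.6725 0.0373 0.135 1.5
```

```text
t 16.6 pos [0.6699 0.034  0.1583] rpy [-3.1032  0.0128  1.4993] F [ 0.4 -0.4 -1.4] w 0.0193 q [-0.    0.65  1.17 -0.01  1.36 -1.5 ]
tool delta [0.0037 0.003  0.0161] turn -0.0007
time_s: 17.0
ee_pos: [0.6722, 0.0391, 0.1451]
eef_rot: [-3.103, 0.013, 1.502]
force: [0.7, -0.9, -2.3]
grip_width: 0.0194
t 17.0 pos [0.6722 0.0391 0.1451] rpy [-3.103   0.0127  1.5023] F [ 0.7 -0.9 -2.3] w 0.0194 q [ 0.01  0.67  1.17 -0.01  1.34 -1.49]
tool delta [-0.0016  0.0008  0.0101] turn 0.0023
```

```bash

python3 -m handwheel '[[[-0.0015,0.0008,0.003,0.002],[0,0,0.003,0],[0,0,0,0]]]'
python3 go.py 0.6725 0.0373 0.135 1.5
python3 -m handwheel '[[[0,0.0003,0.003,0]]]'
python3 -m handwheel '[[[0,0.0003,0.003,0]]]'
python3 go.py 0.6725 0.0373 0.128 1.5
```

```text
time_s: 17.3
ee_pos: [0.6725, 0.0374, 0.1382]
eef_rot: [-3.103, 0.013, 1.5]
force: [0.3, 0.2, -1.4]
grip_width: 0.0191
t 17.3 pos [0.6725 0.0374 0.1382] rpy [-3.1025  0.0128  1.5003] F [ 0.3  0.2 -1.4] w 0.0191 q [ 0.    0.67  1.18 -0.01  1.33 -1.49]
tool delta [-0.      0.0001  0.0032] turn 0.0003
time_s: 17.4
ee_pos: [0.6729, 0.0373, 0.1355]
eef_rot: [-3.103, 0.013, 1.5]
force: [0.6, 0.1, -1.4]
grip_width: 0.0193
time_s: 17.5
ee_pos: [0.6731, 0.0372, 0.1323]
eef_rot: [-3.103, 0.013, 1.5]
force: [-0.2, -0.1, -1.6]
grip_width: 0.0194
t 17.5 pos [0.6731 0.0372 0.1323] rpy [-3.1034  0.0127  1.5001] F [-0.2 -0.1 -1.6] w 0.0194 q [ 0.    0.68  1.18 -0.01  1.32 -1.49]
tool delta [ 0.0001 -0.0005  0.0043] turn 0.0001
```

```bash

for i in 1 2 3 4; do python3 -m handwheel '[[[0,0,0.003,0]]]' | grep -E 'pos|force'; done
```

```text
ee_pos: [0.673, 0.0371, 0.1291]
force: [-0.5, -0.3, -1.7]
ee_pos: [0.6729, 0.0371, 0.1258]
force: [-0.4, -0.5, -1.9]
ee_pos: [0.6728, 0.037, 0.1225]
force: [-0.0, 0.6, -1.0]
ee_pos: [0.6726, 0.037, 0.1192]
force: [0.1, 0.1, -1.8]
```

```bash

for i in 1 2 3 4 5 6; do python3 -m handwheel '[[[0,0.0001,0.003,0]]]' | grep -E 'pos|force'; done
```

```text
ee_pos: [0.6726, 0.037, 0.1159]
force: [0.4, 0.1, -1.8]
ee_pos: [0.6725, 0.0369, 0.1126]
force: [0.2, 0.2, -1.5]
ee_pos: [0.6725, 0.0369, 0.1093]
force: [-0.5, 0.0, -2.1]
ee_pos: [0.6725, 0.0368, 0.1061]
force: [-0.0, 0.3, -0.6]
ee_pos: [0.6725, 0.0368, 0.1028]
force: [0.1, 0.4, -1.6]
ee_pos: [0.6725, 0.0368, 0.0995]
force: [0.3, 0.5, -2.7]
```

```bash

for i in 1 2 3; do python3 -m handwheel '[[[0,0.0001,0.003,0]]]' | grep -E 'pos|force'; done;  for i in 1 2; do python3 -m handwheel '[[[0,0.0001,0.001,0]]]' | grep -E 'pos|force'; done
```

```text
ee_pos: [0.6725, 0.0367, 0.0962]
force: [-0.6, 0.3, -1.1]
ee_pos: [0.6725, 0.0367, 0.093]
force: [-0.1, -0.9, -2.3]
ee_pos: [0.6724, 0.0366, 0.0897]
force: [0.0, 0.4, -1.2]
ee_pos: [0.6724, 0.0366, 0.0887]
force: [-2.8, -0.5, 6.4]
ee_pos: [0.6725, 0.0366, 0.0886]
force: [-8.3, -0.3, 12.5]
```

Collar contact came at the predicted height (0.0887). Now release and retreat straight up.

```bash

python3 -m handwheel '[[[0,0,0,0],[0,0,0,0],[0,0,0,0],[0,0,0,0],[0,0,0,0],[0,0,0,0],[0,0,0,0]]]' 0.06
python3 -m handwheel '[[[0,0.0003,-0.008,0],[0,0.0004,-0.01,0],[0,0.0006,-0.015,0],[0,0.001,-0.03,0],[0,0.001,-0.03,0],[0,0.001,-0.03,0],[0,0,0,0]]]'
python3 go.py 0.45 -0.1 0.25 1.5
```

```text
time_s: 19.7
ee_pos: [0.673, 0.0366, 0.0893]
eef_rot: [-3.105, 0.013, 1.5]
force: [-0.3, -0.0, 0.2]
grip_width: 0.06
time_s: 20.4
ee_pos: [0.6826, 0.0376, 0.2239]
eef_rot: [-3.109, 0.012, 1.5]
force: [-0.0, 0.2, -0.4]
grip_width: 0.06
t 20.4 pos [0.6826 0.0376 0.2239] rpy [-3.1088  0.0123  1.5   ] F [-0.   0.2 -0.4] w 0.06 q [ 0.01  0.63  1.04 -0.01  1.5  -1.49]
tool delta [-0.154  -0.223  -0.0169] turn 0.0
```

```bash

python3 -m handwheel '[[[-0.02,-0.01,-0.01,0],[-0.03,-0.02,0,0],[-0.03,-0.02,0,0],[-0.03,-0.02,0,0],[-0.03,-0.02,0,0],[-0.03,-0.02,0,0],[-0.03,-0.02,0,0],[0,0,0,0]]]'
python3 - <<'E'
from h import *
A=imaging.camera('top');B=imaging.camera('scene')
o=np.zeros((600,800,3),np.uint8)
o[:600,:320]=crop(A,(276,178),40,75,8); o[:480,330:800][:,:464]=crop(B,(345,255),58,60,8)
cv2.imwrite('pics/c8.png',o)
D=cv2.absdiff(B[:,:,::-1],cv2.imread('pics/scene0.png')).max(2)
for n,(x,y,w,h) in dict(oil=(235,135,32,55),jar=(500,235,52,65),bowl=(448,310,48,48)).items(): print(n,(D[y:y+h,x:x+w]>40).sum())
E
```

```text
time_s: 21.2
ee_pos: [0.5331, -0.158, 0.2455]
eef_rot: [-3.113, 0.013, 1.503]
force: [-0.3, -0.3, 0.2]
grip_width: 0.0598
oil 0
jar 857
bowl 0
```

View pics/c8.png

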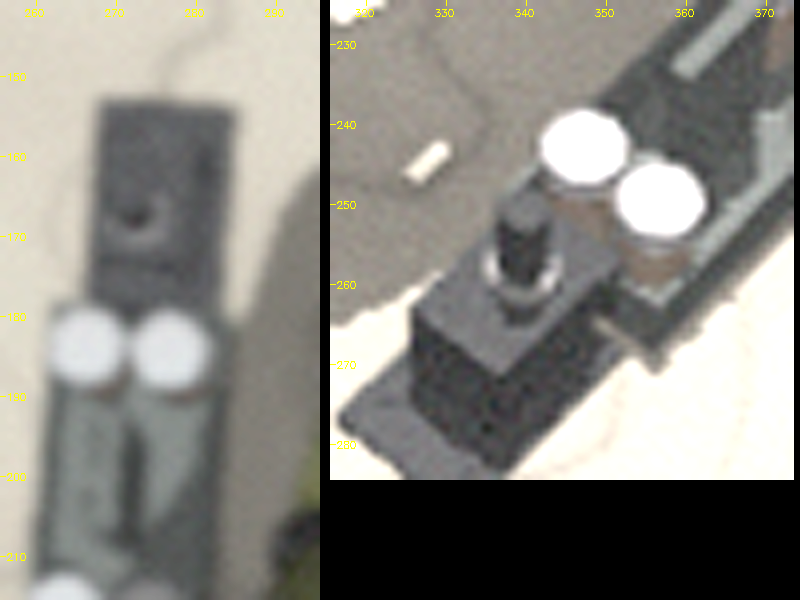

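```bash
python3 - <<'E'
from h import *
g=lambda i:cv2.Canny(cv2.cvtColor(i,cv2.COLOR_BGR2GRAY),40,100)
for n,(x,y,w,h) in dict(scene=(502,240,48,55),top=(118,238,44,36)).items():
    a=cv2.imread(f'pics/{n}0.png'); b=imaging.camera(n)[:,:,::-1].copy()
    r=cv2.matchTemplate(b[y-12:y+h+12,x-12:x+w+12],a[y:y+h,x:x+w],cv2.TM_CCOEFF_NORMED); _,m,_,l=cv2.minMaxLoc(r); print(n,m,np.array(l)-12)
print(ctrl.get_obs()['time_s'],ctrl.hand_in())
E
```

```text
scene 0.6967655420303345 [0 0]
top 0.9220715165138245 [0 0]
the job is handed in; nothing more can be done
21.4 None
```

I mounted the middle-sized tray on the bracket, pushed the pin home and handed the job in at about 21 s of the 64 s allowed; no verdict is reported.

**Tray:** I gripped it by the handle and slid the tongue between the lugs until it touched the back web at about 6 N. I then backed off about 1 mm, set it on the counter and released it.

**Pin:** It went down through both lugs and the tongue with no measurable resistance. The collar met the upper lug at a tool height of 0.0887 m, the same height at which I had gripped the pin in the cork block.

**Last checks:**
- The final pictures show the pin upright with its collar on the lug, the tray standing in place and the gripper clear.
- The oil bottle and bowl areas look unchanged.
- The simple image difference flagged the white jar, most likely because the arm's shadow had moved off it. Template matching in both cameras then found no shift, though the scene match was only moderate (0.70, against 0.92 from the top).
- I did not measure how far the tray hole is from the bracket axis at the end. The web contact, camera estimates and free pin entry suggest about 1 mm.
- The two cameras disagreed by up to 4 mm in absolute y, but agreed within about 1 mm on the distance between the two holes.
- The tool picked up about 0.04 rad of tilt from fast sideways moves. This did not affect the insertion.

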